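# Swing the bench magnifier over the core piece

### The arm

A 6-joint arm with a two-finger parallel gripper is mounted at the origin on the work surface. World frame = base frame: x ahead of the robot, y to its left, z up, the work surface at z = 0. Lengths are in m, angles in rad, forces in N, time in s.
With the tool pointing down it reaches from about 0.35 to 0.975 m from the base axis. Payload 4.9 kg.
Tool frame: the origin (TCP) lies midway between the tips of the shut fingers; the grasp point (between the pads) lies 19 mm behind it (manip.pinch_z is the x of the grasp point in the tool frame, in m); x points along the fingers, y is the direction in which the jaws open and shut, and the axes are right-handed (so a half turn about x gives the same grasp; the last joint's range is limited). The gripper opens to 85 mm and grips with 20 to 120 N. Pads are 22 mm wide; open, the fingers measure 114 mm over their backs; the gripper's body (76 mm by 85 mm) begins 54 mm behind the grasp point. The pads swing forward as they close: fully open they stand 13 mm farther back than shut.
Start: joints at [1.228, 0.053, 1.613, -0, 1.476, -0.119], TCP at [0.139, 0.609, 0.231] pointing down, gripper open.
Joint ranges: [-3.01, 3.01], [-1.01, 2.22], [0.06, 2.58], [-1.02, 4.17], [0.09, 2.62], [-3.14, 3.14]. Speed limits (rad/s): [2.57, 2.57, 3.14, 3.14, 3.14, 3.14].

### API

Orientations are given as a unit quaternion [w, x, y, z].
In Python, from plant import sensors, cams, workorder, manip gives the robot as it stands.
- The arm moves only by the tool drive_tool, never from a script. Its argument "series" is a list of rows, each an object of numbers: "x", "y", "z": the shift along the tool's x, y, z in units of 25 mm (1.0 is 25 mm); "ax", "ay", "az": the turn, a rotation vector about the tool's x, y, z in units of 5 degrees (1.0 is 5 degrees). A call has 1 to 5 rows; each row is the pose to reach, as a shift and turn from the pose commanded when the call began, along the tool's axes at that moment; what a row does not reach only later rows make up. A row lasts 1/12 s, in which the tool goes at most 41.7 mm and 7.16 degrees, less where a joint would pass 70% of its speed; a pose out of reach is approached as far as the arm can. A call with a gripper value outside its range is refused whole. "hand" is the opening, from 0 (shut) to 1 (fully open), set as the call begins (left out, the last holds). The fingers move at their own pace and stop on an object; the grip force is fixed at half the most. Time passes only in rows, so rows that repeat a pose let the fingers close. It gives the time, the measured TCP pose, the force and the opening at its end, in the units of the state.
- sensors.state(): the state, without advancing time (a new reading comes with each control period).
- cams.grab_frame(name): name is "side" or "top" or "wrist"; returns a dict with "img" (420x560x3 uint8, blue, green, red), "camera_matrix" (3x3 intrinsics, pixels), "k1" (the pictures are not rectified: a ray, as slopes to the right and down, at radius r is drawn at 1 + k1 r^2 times it, then the intrinsics apply), "cam_to_world" (4x4, takes a point from camera to world coordinates). Camera axes: x right, y down, z forward; pixel columns grow to the right and rows downward; lengths in m; the calibration is good to about 2 mm. A picture is of the moment at which its call begins. There is no depth.
- workorder.job_done(): hands the job in, once; it reports no verdict.
The state is a dict: "time": time; "joint_pos": joint angles; "joint_vel": joint speeds; "joint_efforts": joint torques, N m; "tool_pos": TCP position; "tool_rot": TCP orientation; "contact_force": force on the tool from outside, world axes, zero at the start; "ft_torque": the same for the moment, N m; "gripper_width": opening from 0.0 (shut) to 1.0 (fully open).
Only numpy, scipy, OpenCV 4.12 (cv2) and the standard library are available. Lean on these libraries where they do the work, as an engineer would, in place of code of your own. Each camera call takes 0.05 s, during which the arm holds its last target.

### The job

Get the round core piece ready for inspection: push the magnifier's arm round with a fingertip until its lens stands centred over the upright round core piece, then press the lamp button on top of the post right down and let it come back up. Only push, gently; do not pinch the arm, and leave the specimens, their pans and everything else standing where they are.

Things in the scene. Friction and masses are not known exactly. Their poses are not given: they have to be found in the camera images.
- stand: Fixed bench magnifier stand: round grey foot 170 mm across and 18 mm high, upright steel post 26 mm across. Origin on the post's axis at the work surface, z up. Its x axis is the middle of the arm's swing (stops 1.45 rad to either side) and points roughly away from the robot, within 0.3 rad.
- swing_arm: The magnifier's arm, which turns about the post's vertical axis: a round grey hub on the post, 48 mm across, 153 to 187 mm high; a white level bar; the round lens frame at its end. Origin on the post's axis at the work surface, x along the arm towards the lens, z up. Stiff hinge: it takes about 0.22 N m to turn and stays where it is left.
- push_point (a point): A good place to push the arm, against either side: the middle of its bar, 130 mm from the post's axis. The bar is 22 mm wide, reaches from 20 to 175 mm from the axis, and lies 159 mm (underside) to 181 mm (top) above the work surface. About 1.7 N here turns it. Nothing under the arm's sweep is higher than 90 mm.
- lens (a point): Centre of the clear lens, 86 mm across, in a white round frame 106 mm across and 14 mm thick at the arm's end; 220 mm from the post's axis, 170 mm above the work surface.
- lamp_button (a joint): Travel of the lamp button (m, 0 up, 0.006 fully down). Spring-loaded: about 4 N presses it fully down and it comes back when let go.
- lamp_button_top (a point): Centre of the top of the black round lamp button, 30 mm across, on top of the post, on the axis about which the arm turns; highest point of the stand. It is pressed straight down and moves 6 mm. Its fixed grey housing sits just above the arm's hub.
- core_mid (a point): Centre of the core piece: an upright round clay cylinder, 44 mm across and 70 mm high, the tallest specimen, standing loose on its pan, its axis 212 to 228 mm from the post's axis. The lens belongs over it.
- block_mid (a point): Centre of another specimen, left alone: a square clay block, 46 mm each way, loose on its pan.
- lump_mid (a point): Centre of the third specimen, left alone: a low rounded clay lump, 62 mm across and 29 mm high, loose on its pan.
- core_pan: Flat steel pan under the core piece, 90 mm across and 6 mm thick, with a 9 mm high rim; loose. Origin at the centre of its underside.
- block_pan: The same kind of pan, under the block.
- lump_pan: The same kind of pan, under the lump. The three pans stand round the post, in any order; at the start the lens is between two of them.
- jar_mid (a point): Centre of a closed sample jar, 60 mm across and 85 mm high, standing to the left of the stand; left alone.
- spatula_grip (a point): Grip of a wooden-handled steel spatula about 180 mm long, lying on the work surface to the right of the stand; left alone.
Mind the look-alikes: they are no part of the job. What is shaped like the part that bears core_mid but green, orange or pink is not meant.

How it is judged:
On the way, in this order (a step that is already met when the one before it is completed fails the run):
1. the lens stands still, centred over the core piece (within 20 mm) (horizontal distance between lens and core_mid below 0.02 m and angular speed of swing_arm below 0.05 rad/s), for 0.3 s.
2. the lamp button is pressed down (at least 4.5 of its 6 mm) while the lens is over the core piece (value of joint lamp_button above 0.0045 m and horizontal distance between lens and core_mid below 0.02 m), for 0.05 s.
At the end, for the whole second after the job is handed in: The lens is at rest with its centre within 20 mm, seen from above, of the core piece's centre; the core piece stands upright; the lamp button has been pressed and is up again (within 1.5 mm) (horizontal distance between lens and core_mid below 0.02 m and angular speed of swing_arm below 0.02 rad/s and value of joint lamp_button below 0.0015 m and angle between core_mid's own z axis and vertical below 0.1 rad); the robot touches nothing.
It fails at once if a specimen was moved or lifted by more than 10 mm (distance of any of core_mid, block_mid, lump_mid from where it was at the start of the episode above 0.01 m).
It fails at once if a pan, the jar or the spatula was moved or lifted by more than 15 mm (distance of any of core_pan, block_pan, lump_pan, jar_mid, spatula_grip from where it was at the start of the episode above 0.015 m).
It fails at once if the arm was pinched or shoved hard (more than 18 N between fingers and arm) (contact force between the fingers and swing_arm above 18 N).
It also fails if it takes over 48 s, if anything falls off the work surface, if the arm or the gripper's body presses on something with over 40 N, if the wrist force passes 120 N, or if a joint passes its speed limit or range.

## Working session

There is one attempt and no reset: what is moved stays moved. The work goes in short steps, Python scripts to look and compute and a tool call to move; the robot and the scene stay as the last step left them, time stands still between calls to the robot, and variables do not carry over. Pictures are saved under pics/ and viewed, and the job is handed in when it is done.

Besides the shell and the picture viewer there is one more tool, called by a JSON object that holds its "name" and its "arguments". drive_tool: Moves the arm, as the interface text tells. Its arguments: {"type":"object","properties":{"series":{"type":"array","items":{"type":"object","properties":{"x":{"type":"number"},"y":{"type":"number"},"z":{"type":"number"},"ax":{"type":"number"},"ay":{"type":"number"},"az":{"type":"number"}}}},"hand":{"type":"number"}},"required":["series"]}

```bash
mkdir -p pics; cat > h.py <<'E'
import numpy as np, cv2
from plant import sensors, cams, workorder, manip
def grab(n,fn=None):
    f=cams.grab_frame(n)
    if fn: cv2.imwrite('pics/'+fn,f['img'])
    return f
def ray(f,u,v):
    K=np.array(f['camera_matrix']);k=f['k1']
    d=np.array([(u-K[0,2])/K[0,0],(v-K[1,2])/K[1,1]])
    p=d.copy()
    for _ in range(20): p=d/(1+k*(p@p))
    T=np.array(f['cam_to_world'])
    return T[:3,3],T[:3,:3]@np.array([p[0],p[1],1])
def onz(f,u,v,z):
    o,d=ray(f,u,v);return o+d*(z-o[2])/d[2]
def proj(f,P):
    T=np.linalg.inv(np.array(f['cam_to_world']));c=T[:3,:3]@np.array(P)+T[:3,3]
    p=c[:2]/c[2];p=p*(1+f['k1']*(p@p));K=np.array(f['camera_matrix'])
    return p[0]*K[0,0]+K[0,2],p[1]*K[1,1]+K[1,2]
E
python3 - <<'E'
from h import *
np.set_printoptions(precision=3,suppress=True)
for n in('side','top','wrist'):
    f=grab(n,n+'0.png');print(n,np.array(f['cam_to_world'])[:3,3],np.array(f['cam_to_world'])[:3,2])
print(sensors.state())
E
```

```text
side [ 0.219 -0.581  0.831] [ 0.319  0.631 -0.708]
top [0.259 0.014 1.378] [ 0.203  0.009 -0.979]
wrist [0.07  0.625 0.372] [ 0.267 -0.063 -0.962]
{'time': 0.15, 'joint_pos': array([ 1.228,  0.053,  1.614, -0.   ,  1.476, -0.119]), 'joint_vel': array([-0.   , -0.001, -0.004,  0.001, -0.   ,  0.   ]), 'joint_efforts': array([  0.   , -39.424, -37.072,  -0.   ,   0.005,  -0.   ]), 'tool_pos': array([0.139, 0.609, 0.23 ]), 'tool_rot': array([ 0.703,  0.078,  0.703, -0.08 ]), 'contact_force': array([ 0.408, -0.843, -0.108]), 'ft_torque': array([-0.006,  0.035, -0.028]), 'gripper_width': 0.9999769131001712}
```

View pics/top0.png

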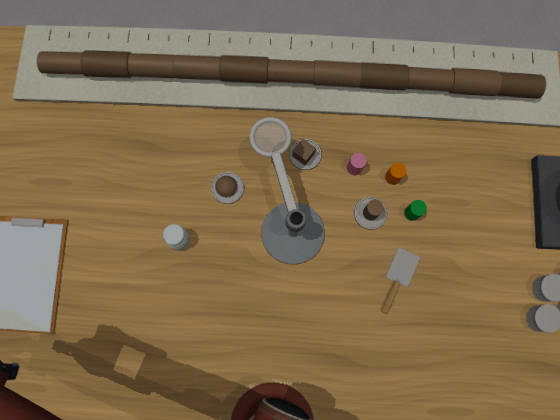

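View pics/side0.png

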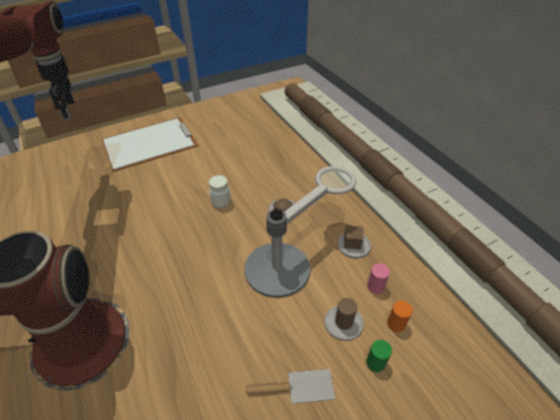

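Top view: the lens is at (270,137), with the button at (296,218). The candidates for the core are the brown cylinder on a pan at (374,210), and the pink (357,163), orange (397,173) and green (416,210) cylinders without pans. The block is at (305,152) and the lump at (227,186). By the description I choose the brown one at (374,210), and check it in a close crop.

```bash
python3 - <<'E'
from h import *
a=cv2.imread('pics/top0.png');b=cv2.imread('pics/side0.png')
A=cv2.resize(a[110:260,200:440],None,fx=3.3,fy=3.3,interpolation=cv2.INTER_CUBIC)
B=cv2.resize(b[155:345,230:430],None,fx=3,fy=3,interpolation=cv2.INTER_CUBIC)
cv2.imwrite('pics/topc.png',A);cv2.imwrite('pics/sidec.png',B)
E
```

```text
(no output)
```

View pics/topc.png

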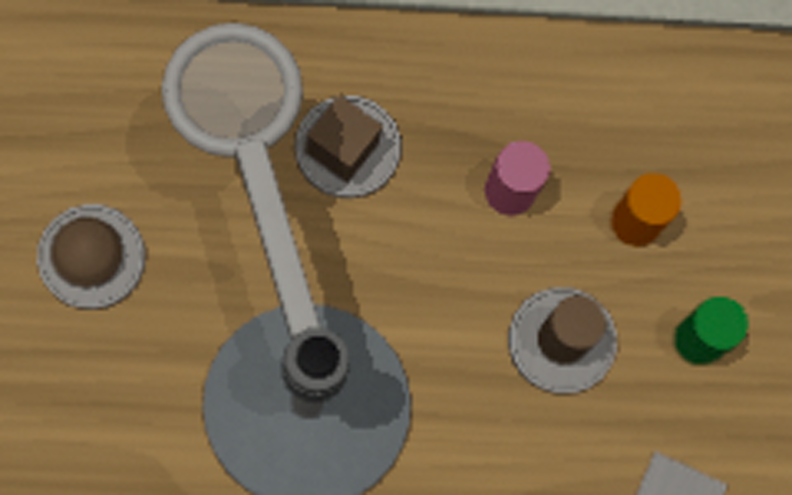

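View pics/sidec.png

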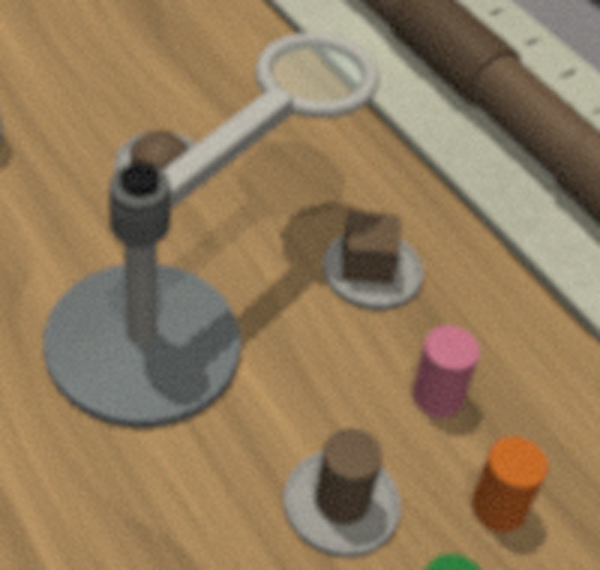

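The crop shows the chosen piece is brown, cylindrical and on a pan, with its top at full-image (375.5,207.6). The green, orange and pink cylinders have no pans. Next I triangulate with both views.

```bash
cat >> h.py <<'E'
def tri(f,p,g,q):
    o1,d1=ray(f,*p);o2,d2=ray(g,*q)
    A=np.stack([d1,-d2],1);s=np.linalg.lstsq(A,o2-o1,rcond=None)[0]
    a=o1+s[0]*d1;b=o2+s[1]*d2
    return (a+b)/2,np.linalg.norm(a-b)
np.set_printoptions(precision=4,suppress=True)
E
python3 - <<'E'
from h import *
f=grab('top');g=grab('side')
def t(p):return (200+p[0]/3.3,110+p[1]/3.3)
def s(p):return (230+p[0]/3,155+p[1]/3)
for n,p,q in(('button',(319,356),(141,179)),('core',(579,322),(352,455)),('lens',(232,90),(317,75))):
    print(n,*tri(f,t(p),g,s(q)))
L1=onz(f,*t((232,90)),.17);L2=onz(g,*s((317,75)),.17)
C1=onz(f,*t((579,322)),.076);C2=onz(g,*s((352,455)),.076)
F1=onz(f,*t((307,402)),.018);F2=onz(g,*s((142,341)),.018)
P=onz(f,*t((563,340)),.009);print('pan',P,onz(g,*s((342,502)),.009))
for z in(.2,.21,.22,.23):print(z,onz(f,*t((319,356)),z),onz(g,*s((141,179)),z))
print(L1,L2,C1,C2,F1,F2)
E
```

```text
button [ 0.5013 -0.0308  0.2032] 0.0013127211441849819
core [ 0.5664 -0.2396  0.071 ] 0.002305799047608116
lens [0.7097 0.0419 0.1663] 0.0010395707864236164
pan [ 0.5662 -0.2389  0.009 ] [ 0.563  -0.2425  0.009 ]
0.2 [ 0.5026 -0.031   0.2   ] [ 0.5021 -0.0279  0.2   ]
0.21 [ 0.5006 -0.0307  0.21  ] [ 0.4976 -0.0367  0.21  ]
0.22 [ 0.4985 -0.0303  0.22  ] [ 0.4931 -0.0455  0.22  ]
0.23 [ 0.4964 -0.0299  0.23  ] [ 0.4886 -0.0542  0.23  ]
[0.7088 0.0416 0.17  ] [0.7063 0.0384 0.17  ] [ 0.5663 -0.239   0.076 ] [ 0.5629 -0.2416  0.076 ] [ 0.5017 -0.0299  0.018 ] [ 0.4953 -0.0397  0.018 ]
```

```bash
cat >> h.py <<'E'
from scipy.spatial.transform import Rotation as R
AX=np.array([.5015,-.031]);
def rot(s): w,x,y,z=s['tool_rot'];return R.from_quat([x,y,z,w])
def units(W):  # world displacement from present measured pose -> tool units
    s=sensors.state();return rot(s).inv().apply(np.array(W)-s['tool_pos'])/.025
E
python3 - <<'E'
from h import *
s=sensors.state();print(rot(s).as_matrix(),s['tool_pos'])
print(units([.604,.0685,.231]),units([.604,.0685,.155]))
E
```

```text
[[-0.0004  0.2219  0.9751]
 [-0.001   0.9751 -0.2219]
 [-1.     -0.0011 -0.0001]] [0.1386 0.6091 0.2307]
[  0.0022 -16.9534  22.9511] [  3.0422 -16.9501  22.9515]
```

{"name": "drive_tool", "arguments": {"series": [{"x":0}], "hand": 0}}

```text
schema error: expected keys x, y, z, ax, ay, az
```

{"name": "drive_tool", "arguments": {"series": [{"x":0,"y":-0.8,"z":1.1,"ax":0,"ay":0,"az":0},{"x":0,"y":-1.6,"z":2.2,"ax":0,"ay":0,"az":0},{"x":0,"y":-2.4,"z":3.3,"ax":0,"ay":0,"az":0},{"x":0,"y":-3.2,"z":4.4,"ax":0,"ay":0,"az":0},{"x":0,"y":-4.0,"z":5.5,"ax":0,"ay":0,"az":0}], "hand": 0}}

```text
time: 0.67
tool_pos: [0.2512, 0.4801, 0.2312]
tool_rot: [0.703, 0.079, 0.703, -0.079]
contact_force: [0.8, -0.3, 0.1]
gripper_width: 0.302
```

{"name": "drive_tool", "arguments": {"series": [{"x":0,"y":-0.8,"z":1.1,"ax":0,"ay":0,"az":0},{"x":0,"y":-1.6,"z":2.2,"ax":0,"ay":0,"az":0},{"x":0,"y":-2.4,"z":3.3,"ax":0,"ay":0,"az":0},{"x":0,"y":-3.2,"z":4.4,"ax":0,"ay":0,"az":0},{"x":0,"y":-4.0,"z":5.5,"ax":0,"ay":0,"az":0}]}}

```text
time: 1.08
tool_pos: [0.3632, 0.3519, 0.2314]
tool_rot: [0.703, 0.079, 0.703, -0.079]
contact_force: [0.5, 0.4, 0.1]
gripper_width: 0.002
```

{"name": "drive_tool", "arguments": {"series": [{"x":0,"y":-0.8,"z":1.1,"ax":0,"ay":0,"az":0},{"x":0,"y":-1.6,"z":2.2,"ax":0,"ay":0,"az":0},{"x":0,"y":-2.4,"z":3.3,"ax":0,"ay":0,"az":0},{"x":0,"y":-3.2,"z":4.4,"ax":0,"ay":0,"az":0},{"x":0,"y":-4.0,"z":5.5,"ax":0,"ay":0,"az":0}]}}

```text
time: 1.5
tool_pos: [0.4752, 0.2238, 0.2314]
tool_rot: [0.703, 0.079, 0.703, -0.079]
contact_force: [0.4, 0.1, -0.1]
gripper_width: 0.001
```

```bash
python3 - <<'E'
from h import *
s=sensors.state();print(s['time'],s['tool_pos'],s['contact_force'],s['gripper_width'],units([.604,.0685,.231]))
E
```

```text
1.5 [0.4752 0.2238 0.2314] [ 0.352   0.1362 -0.0808] 0.0013199922212702643 [ 0.0144 -4.9126  6.4052]
```

{"name": "drive_tool", "arguments": {"series": [{"x":0,"y":-1.0,"z":1.3,"ax":0,"ay":0,"az":0},{"x":0,"y":-2.0,"z":2.6,"ax":0,"ay":0,"az":0},{"x":0,"y":-3.0,"z":3.9,"ax":0,"ay":0,"az":0},{"x":0,"y":-4.0,"z":5.2,"ax":0,"ay":0,"az":0},{"x":0,"y":-4.7,"z":6.4,"ax":0,"ay":0,"az":0}]}}

```text
time: 1.92
tool_pos: [0.6053, 0.0726, 0.2312]
tool_rot: [0.703, 0.079, 0.703, -0.08]
contact_force: [0.5, 0.9, 0.8]
gripper_width: -0.0
```

{"name": "drive_tool", "arguments": {"series": [{"x":0,"y":0,"z":0,"ax":0,"ay":0,"az":0},{"x":0,"y":0,"z":0,"ax":0,"ay":0,"az":0}]}}

```text
time: 2.08
tool_pos: [0.6049, 0.0738, 0.2307]
tool_rot: [0.702, 0.08, 0.703, -0.08]
contact_force: [-0.6, 0.3, -0.2]
gripper_width: -0.003
```

```bash
python3 - <<'E'
from h import *
s=sensors.state();print(s['time'],s['tool_pos'],units([.604,.0685,.155]))
a=grab('top')['img'];b=grab('side')['img']
cv2.imwrite('pics/m1.png',np.hstack([cv2.resize(a[80:280,160:440],(400,286)),cv2.resize(b[110:350,170:430],(310,286))]))
E
```

```text
2.0833 [0.6049 0.0738 0.2307] [ 3.0278 -0.2141  0.0169]
```

View pics/m1.png

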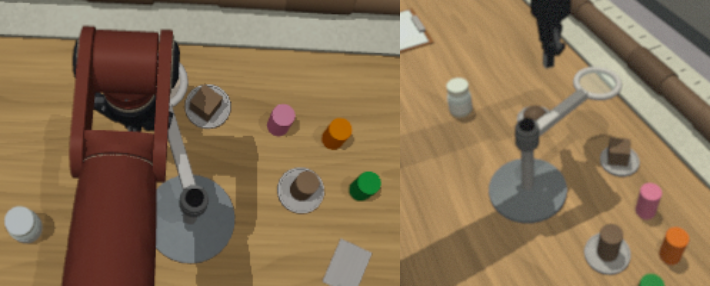

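The shut fingers stand left of the bar, about 65 mm clear. I lower them beside it.

{"name": "drive_tool", "arguments": {"series": [{"x":1.0,"y":0,"z":0,"ax":0,"ay":0,"az":0},{"x":2.0,"y":0,"z":0,"ax":0,"ay":0,"az":0},{"x":3.0,"y":0,"z":0,"ax":0,"ay":0,"az":0},{"x":3.0,"y":0,"z":0,"ax":0,"ay":0,"az":0}]}}

```text
time: 2.52
tool_pos: [0.5997, 0.0767, 0.1502]
tool_rot: [0.699, 0.078, 0.706, -0.079]
contact_force: [-1.6, -0.0, -1.0]
gripper_width: 0.005
```

```bash
python3 - <<'E'
from h import *
s=sensors.state();print(s['time'],s['tool_pos'],s['contact_force'])
# TCP waypoints: contact offset ~25mm from bar centre
for a in np.arange(.336,-1.4,-.1):
    n=np.array([-np.sin(a),np.cos(a)]);e=np.array([np.cos(a),np.sin(a)])
    p=AX+.13*e+.026*n
    print(round(a,2),p,units([*p,.155])[1:])
E
```

```text
2.5167 [0.5997 0.0767 0.1502] [-1.6131 -0.0257 -0.9968]
0.34 [0.6157 0.0364] [-1.4311  0.9764]
0.24 [0.6218 0.0247] [-1.8348  1.3199]
0.14 [0.6268 0.0124] [-2.2708  1.6214]
0.04 [ 0.6305 -0.0003] [-2.7347  1.8779]
-0.06 [ 0.6329 -0.0134] [-3.2218  2.0868]
-0.16 [ 0.634  -0.0266] [-3.7274  2.246 ]
-0.26 [ 0.6338 -0.0398] [-4.2464  2.354 ]
-0.36 [ 0.6322 -0.053 ] [-4.7735  2.4096]
-0.46 [ 0.6294 -0.0659] [-5.3036  2.4123]
-0.56 [ 0.6253 -0.0785] [-5.8313  2.3621]
-0.66 [ 0.6199 -0.0906] [-6.3513  2.2595]
-0.76 [ 0.6134 -0.1022] [-6.8585  2.1054]
-0.86 [ 0.6057 -0.113 ] [-7.3478  1.9015]
-0.96 [ 0.597 -0.123] [-7.8143  1.6498]
-1.06 [ 0.5873 -0.132 ] [-8.2533  1.3527]
-1.16 [ 0.5768 -0.1401] [-8.6605  1.0133]
-1.26 [ 0.5655 -0.1471] [-9.0317  0.635 ]
-1.36 [ 0.5536 -0.1529] [-9.3633  0.2215]
```

{"name": "drive_tool", "arguments": {"series": [{"x":0,"y":-0.3,"z":0.2,"ax":0,"ay":0,"az":0},{"x":0,"y":-0.6,"z":0.4,"ax":0,"ay":0,"az":0},{"x":0,"y":-0.9,"z":0.6,"ax":0,"ay":0,"az":0},{"x":0,"y":-1.1,"z":0.8,"ax":0,"ay":0,"az":0},{"x":0,"y":-1.3,"z":1.0,"ax":0,"ay":0,"az":0}]}}

```text
time: 2.93
tool_pos: [0.6225, 0.0372, 0.1582]
tool_rot: [0.703, 0.08, 0.702, -0.079]
contact_force: [0.1, 0.2, 1.3]
gripper_width: -0.005
```

{"name": "drive_tool", "arguments": {"series": [{"x":0,"y":-0.15,"z":0.1,"ax":0,"ay":0,"az":0},{"x":0,"y":-0.3,"z":0.2,"ax":0,"ay":0,"az":0},{"x":0,"y":-0.45,"z":0.3,"ax":0,"ay":0,"az":0},{"x":0,"y":-0.6,"z":0.4,"ax":0,"ay":0,"az":0}]}}

```text
time: 3.27
tool_pos: [0.628, 0.0209, 0.1565]
tool_rot: [0.703, 0.079, 0.703, -0.079]
contact_force: [-1.0, 1.6, 0.4]
gripper_width: 0.001
```

```bash
python3 - <<'E'
from h import *
s=sensors.state();print(s['time'],s['tool_pos'],s['contact_force'])
d=s['tool_pos'][:2]-AX;print(np.hypot(*d),np.arctan2(d[1],d[0]))
a=grab('top')['img'];b=grab('side')['img']
cv2.imwrite('pics/m2.png',np.hstack([cv2.resize(a[80:280,160:440],(400,286)),cv2.resize(b[110:350,170:430],(310,286))]))
E
```

```text
3.2667 [0.628  0.0209 0.1565] [-1.0247  1.6266  0.4144]
0.1367656657996725 0.3895370335486776
```

View pics/m2.png

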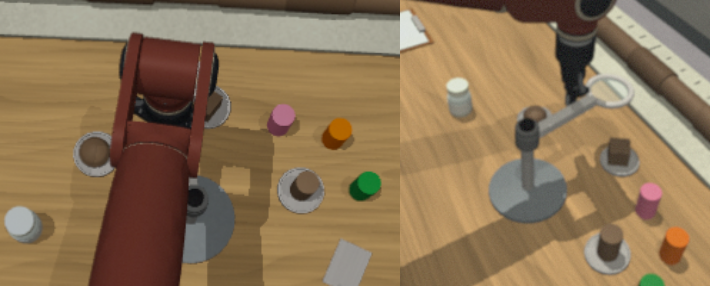

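```bash
cat > wp.py <<'E'
from h import *
import sys
s=sensors.state();d=s['tool_pos'][:2]-AX;t=np.arctan2(d[1],d[0]);print(s['time'],s['tool_pos'],s['contact_force'],'r,th',np.hypot(*d),t)
st=float(sys.argv[1]);N=int(sys.argv[2])
for i in range(1,N+1):
    a=t-st*i;r=.132
    print(i,round(a,2),units([AX[0]+r*np.cos(a),AX[1]+r*np.sin(a),.156]))
E
python3 wp.py .06 25
```

```text
3.3667 [0.628  0.0203 0.1561] [ 1.0429  1.2925 -0.3101] r,th 0.13650669525671996 0.38528405665813326
1 0.33 [ 0.0047 -0.3682  0.0257]
2 0.27 [ 0.0049 -0.6432  0.183 ]
3 0.21 [ 0.0052 -0.927   0.3235]
4 0.15 [ 0.0054 -1.2188  0.4467]
5 0.09 [ 0.0057 -1.5175  0.5523]
6 0.03 [ 0.0059 -1.8219  0.6397]
7 -0.03 [ 0.0062 -2.1311  0.7087]
8 -0.09 [ 0.0065 -2.4438  0.7591]
9 -0.15 [ 0.0067 -2.759   0.7906]
10 -0.21 [ 0.007  -3.0755  0.8031]
11 -0.27 [ 0.0072 -3.3922  0.7967]
12 -0.33 [ 0.0075 -3.7079  0.7712]
13 -0.39 [ 0.0077 -4.0216  0.7269]
14 -0.45 [ 0.008  -4.332   0.6639]
15 -0.51 [ 0.0082 -4.638   0.5823]
16 -0.57 [ 0.0084 -4.9387  0.4826]
17 -0.63 [ 0.0087 -5.2328  0.365 ]
18 -0.69 [ 0.0089 -5.5193  0.23  ]
19 -0.75 [ 0.0091 -5.7972  0.078 ]
20 -0.81 [ 0.0093 -6.0656 -0.0903]
21 -0.87 [ 0.0095 -6.3233 -0.2745]
22 -0.93 [ 0.0097 -6.5695 -0.4737]
23 -0.99 [ 0.0098 -6.8033 -0.6874]
24 -1.05 [ 0.01   -7.0239 -0.9147]
25 -1.11 [ 0.0101 -7.2305 -1.1548]
```

Now I push along the arc, about 8 mm per row.

{"name": "drive_tool", "arguments": {"series": [{"x":0,"y":-0.3,"z":0.05,"ax":0,"ay":0,"az":0},{"x":0,"y":-0.6,"z":0.17,"ax":0,"ay":0,"az":0},{"x":0,"y":-0.9,"z":0.3,"ax":0,"ay":0,"az":0},{"x":0,"y":-1.2,"z":0.45,"ax":0,"ay":0,"az":0},{"x":0,"y":-1.5,"z":0.55,"ax":0,"ay":0,"az":0}]}}

```text
time: 3.78
tool_pos: [0.6327, -0.0194, 0.156]
tool_rot: [0.702, 0.079, 0.703, -0.079]
contact_force: [-1.2, 2.2, 0.5]
gripper_width: -0.003
```

{"name": "drive_tool", "arguments": {"series": [{"x":0,"y":-0.3,"z":0.09,"ax":0,"ay":0,"az":0},{"x":0,"y":-0.6,"z":0.16,"ax":0,"ay":0,"az":0},{"x":0,"y":-0.9,"z":0.2,"ax":0,"ay":0,"az":0},{"x":0,"y":-1.25,"z":0.24,"ax":0,"ay":0,"az":0},{"x":0,"y":-1.55,"z":0.25,"ax":0,"ay":0,"az":0}]}}

```text
time: 4.2
tool_pos: [0.6304, -0.0586, 0.1563]
tool_rot: [0.703, 0.079, 0.703, -0.079]
contact_force: [0.6, 2.1, -1.0]
gripper_width: -0.003
```

```bash
python3 wp.py .06 18; python3 - <<'E'
from h import *
a=grab('top')['img'];b=grab('side')['img']
cv2.imwrite('pics/m3.png',np.hstack([cv2.resize(a[80:280,160:440],(400,286)),cv2.resize(b[110:350,170:430],(310,286))]))
E
```

```text
4.2 [ 0.6304 -0.0586  0.1563] [ 0.5883  2.1217 -0.9932] r,th 0.13177261942933532 -0.2109760730055234
1 -0.27 [ 0.0116 -0.3166  0.0037]
2 -0.33 [ 0.0116 -0.6324 -0.0207]
3 -0.39 [ 0.0116 -0.9462 -0.0639]
4 -0.45 [ 0.0117 -1.2568 -0.1259]
5 -0.51 [ 0.0117 -1.5632 -0.2065]
6 -0.57 [ 0.0117 -1.8641 -0.3052]
7 -0.63 [ 0.0117 -2.1586 -0.4218]
8 -0.69 [ 0.0118 -2.4456 -0.5559]
9 -0.75 [ 0.0118 -2.724  -0.7069]
10 -0.81 [ 0.0118 -2.9929 -0.8744]
11 -0.87 [ 0.0118 -3.2513 -1.0577]
12 -0.93 [ 0.0118 -3.4981 -1.2561]
13 -0.99 [ 0.0118 -3.7327 -1.469 ]
14 -1.05 [ 0.0118 -3.954  -1.6955]
15 -1.11 [ 0.0118 -4.1614 -1.935 ]
16 -1.17 [ 0.0118 -4.3541 -2.1864]
17 -1.23 [ 0.0118 -4.5313 -2.449 ]
18 -1.29 [ 0.0118 -4.6924 -2.7216]
```

View pics/m3.png

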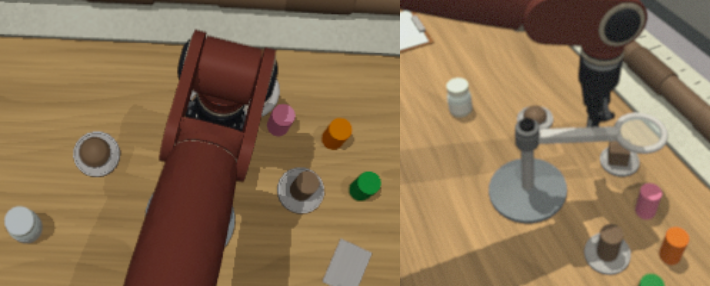

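The side view shows the arm swinging smoothly, with the lens at crop (640,132), now above the block. Force is about 2 N, so I continue.

{"name": "drive_tool", "arguments": {"series": [{"x":0,"y":-0.3,"z":0,"ax":0,"ay":0,"az":0},{"x":0,"y":-0.63,"z":-0.02,"ax":0,"ay":0,"az":0},{"x":0,"y":-0.95,"z":-0.06,"ax":0,"ay":0,"az":0},{"x":0,"y":-1.25,"z":-0.13,"ax":0,"ay":0,"az":0},{"x":0,"y":-1.55,"z":-0.2,"ax":0,"ay":0,"az":0}]}}

```text
time: 4.72
tool_pos: [0.6166, -0.095, 0.1563]
tool_rot: [0.703, 0.079, 0.703, -0.079]
contact_force: [-0.3, 2.4, -0.4]
gripper_width: -0.0
```

{"name": "drive_tool", "arguments": {"series": [{"x":0,"y":-0.3,"z":-0.1,"ax":0,"ay":0,"az":0},{"x":0,"y":-0.6,"z":-0.22,"ax":0,"ay":0,"az":0},{"x":0,"y":-0.88,"z":-0.35,"ax":0,"ay":0,"az":0},{"x":0,"y":-1.15,"z":-0.5,"ax":0,"ay":0,"az":0},{"x":0,"y":-1.4,"z":-0.67,"ax":0,"ay":0,"az":0}]}}

```text
time: 5.13
tool_pos: [0.5924, -0.1254, 0.1564]
tool_rot: [0.703, 0.079, 0.703, -0.079]
contact_force: [0.6, 1.7, 0.2]
gripper_width: -0.0
```

```bash
python3 wp.py .05 10; python3 - <<'E'
from h import *
a=grab('top')['img'];b=grab('side')['img']
cv2.imwrite('pics/m4.png',np.hstack([cv2.resize(a[80:280,160:440],(400,286)),cv2.resize(b[150:350,230:430],(400,400))[:286]]) if 0 else cv2.resize(b[150:350,230:430],(600,600),interpolation=cv2.INTER_CUBIC))
E
```

```text
5.1333 [ 0.5924 -0.1254  0.1564] [0.6405 1.7155 0.2112] r,th 0.13101080895595651 -0.8040921356819213
1 -0.85 [ 0.0155 -0.2388 -0.1171]
2 -0.9 [ 0.0155 -0.4481 -0.2779]
3 -0.95 [ 0.0154 -0.6491 -0.449 ]
4 -1.0 [ 0.0154 -0.8413 -0.63  ]
5 -1.05 [ 0.0153 -1.0242 -0.8203]
6 -1.1 [ 0.0153 -1.1974 -1.0195]
7 -1.15 [ 0.0152 -1.3604 -1.2271]
8 -1.2 [ 0.0152 -1.5129 -1.4426]
9 -1.25 [ 0.0151 -1.6544 -1.6655]
10 -1.3 [ 0.0151 -1.7845 -1.8951]
```

View pics/m4.png

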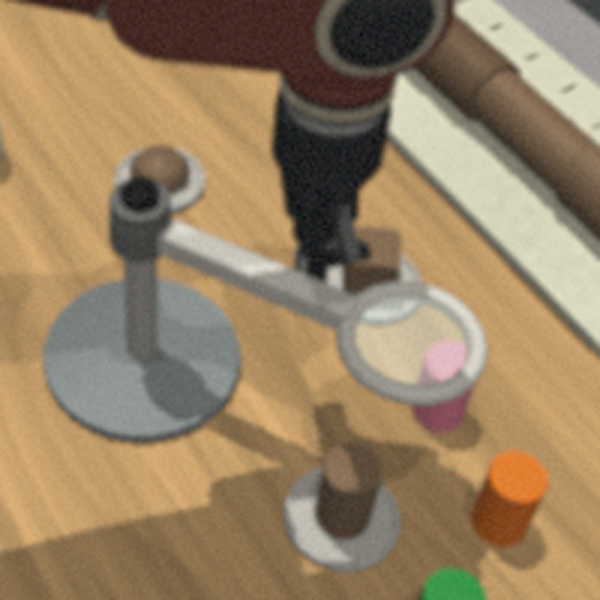

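The lens frame centre is at side crop (412,342), i.e. full (367.3,264). It is past the block and still short of the core.

```bash
python3 - <<'E'
from h import *
g=grab('side');f=grab('top')
L=onz(g,367.3,264,.17)+[.0025,.0032,0];d=L[:2]-AX;print(L,np.hypot(*d),np.arctan2(d[1],d[0]))
a=-1.269;print('target side px',proj(g,[AX[0]-.0025+.22*np.cos(a),AX[1]-.0032+.22*np.sin(a),.17]), 'top',proj(f,[AX[0]+.22*np.cos(a),AX[1]+.22*np.sin(a),.17]))
E
```

```text
[ 0.6178 -0.2155  0.17  ] 0.2181479198267608 -1.0082560265766765
target side px (np.float64(354.3846784236842), np.float64(282.4913708202518)) top (np.float64(383.8926427543606), np.float64(198.84893438746806))
```

0.26 rad remain; I continue, slowing down.

{"name": "drive_tool", "arguments": {"series": [{"x":0,"y":-0.24,"z":-0.12,"ax":0,"ay":0,"az":0},{"x":0,"y":-0.45,"z":-0.28,"ax":0,"ay":0,"az":0},{"x":0,"y":-0.65,"z":-0.45,"ax":0,"ay":0,"az":0},{"x":0,"y":-0.83,"z":-0.62,"ax":0,"ay":0,"az":0},{"x":0,"y":-0.97,"z":-0.76,"ax":0,"ay":0,"az":0}]}}

```text
time: 5.75
tool_pos: [0.5683, -0.1445, 0.1563]
tool_rot: [0.703, 0.079, 0.703, -0.079]
contact_force: [1.0, 1.1, 0.3]
gripper_width: -0.002
```

```bash
python3 wp.py .03 4; python3 - <<'E'
from h import *
b=grab('side')['img']
cv2.imwrite('pics/m5.png',cv2.resize(b[200:350,260:430],(680,600),interpolation=cv2.INTER_CUBIC))
E
```

```text
5.75 [ 0.5683 -0.1445  0.1563] [1.0446 1.0729 0.2884] r,th 0.1317218290450863 -1.038572364353264
1 -1.07 [ 0.0107 -0.115  -0.1092]
2 -1.1 [ 0.0107 -0.2184 -0.2292]
3 -1.13 [ 0.0107 -0.3182 -0.3522]
4 -1.16 [ 0.0107 -0.4142 -0.4782]
```

View pics/m5.png

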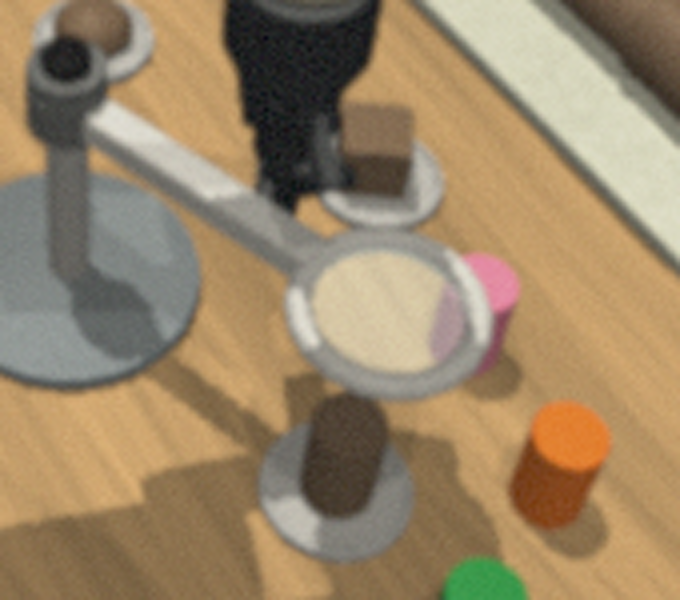

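Lens centre at crop (388,314), i.e. full (357,278.5); the target is (354.4,282.5), about 0.06 rad further.

{"name": "drive_tool", "arguments": {"series": [{"x":0,"y":-0.11,"z":-0.11,"ax":0,"ay":0,"az":0},{"x":0,"y":-0.2,"z":-0.21,"ax":0,"ay":0,"az":0},{"x":0,"y":-0.2,"z":-0.21,"ax":0,"ay":0,"az":0}]}}

```text
time: 6.05
tool_pos: [0.5621, -0.1483, 0.1563]
tool_rot: [0.702, 0.079, 0.703, -0.079]
contact_force: [-0.5, -0.3, -0.2]
gripper_width: 0.004
```

```bash
python3 wp.py .03 4; python3 - <<'E'
from h import *
b=grab('side')['img']
cv2.imwrite('pics/m6.png',cv2.resize(b[200:350,260:430],(680,600),interpolation=cv2.INTER_CUBIC))
E
```

```text
6.05 [ 0.5621 -0.1483  0.1563] [-0.5461 -0.3342 -0.1855] r,th 0.13206382844319808 -1.0939640067866185
1 -1.12 [ 0.0108 -0.0984 -0.1242]
2 -1.15 [ 0.011  -0.195  -0.2497]
3 -1.18 [ 0.0111 -0.2878 -0.3781]
4 -1.21 [ 0.0112 -0.3767 -0.5092]
```

View pics/m6.png

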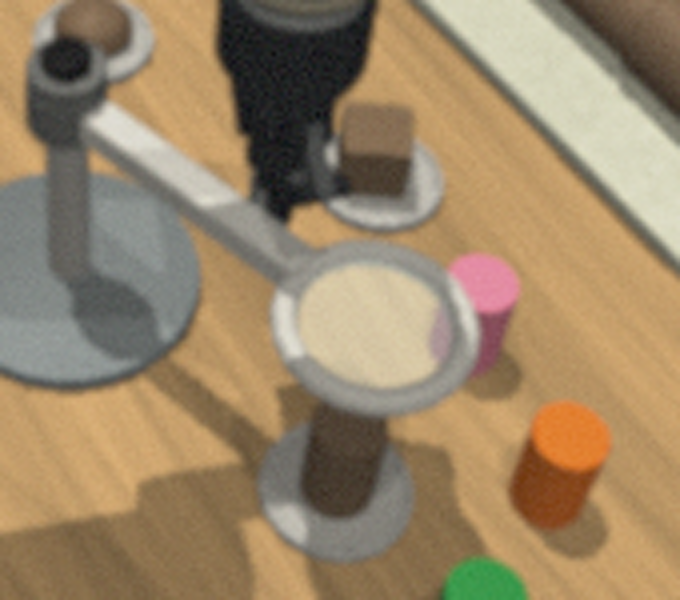

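Lens centre at crop (375,326), i.e. full (353.8,281.5), within about 1 px of the target. I back off from the bar, rise, and check in the top view.

{"name": "drive_tool", "arguments": {"series": [{"x":0,"y":0.2,"z":0.35,"ax":0,"ay":0,"az":0},{"x":0,"y":0.5,"z":0.8,"ax":0,"ay":0,"az":0},{"x":0,"y":0.8,"z":1.4,"ax":0,"ay":0,"az":0},{"x":-1.0,"y":0.8,"z":1.4,"ax":0,"ay":0,"az":0},{"x":-2.0,"y":0.8,"z":1.4,"ax":0,"ay":0,"az":0}]}}

```text
time: 6.52
tool_pos: [0.6012, -0.1352, 0.2042]
tool_rot: [0.701, 0.079, 0.705, -0.078]
contact_force: [0.2, 0.2, -0.7]
gripper_width: 0.002
```

{"name": "drive_tool", "arguments": {"series": [{"x":-1.0,"y":0.5,"z":0.0,"ax":0,"ay":0,"az":0},{"x":-2.0,"y":1.5,"z":0.0,"ax":0,"ay":0,"az":0},{"x":-2.5,"y":2.5,"z":0.0,"ax":0,"ay":0,"az":0},{"x":-2.5,"y":3.5,"z":0.0,"ax":0,"ay":0,"az":0},{"x":-2.5,"y":4.5,"z":0.0,"ax":0,"ay":0,"az":0}]}}

```text
time: 6.93
tool_pos: [0.6279, -0.0252, 0.271]
tool_rot: [0.704, 0.079, 0.701, -0.079]
contact_force: [-0.3, 0.2, 0.1]
gripper_width: 0.002
```

```bash
python3 - <<'E'
from h import *
s=sensors.state();print(s['time'],s['tool_pos'],s['contact_force'])
a=grab('top')['img'];b=grab('side')['img']
cv2.imwrite('pics/m7.png',cv2.resize(a[130:280,250:440],(760,600),interpolation=cv2.INTER_CUBIC))
cv2.imwrite('pics/m7s.png',cv2.resize(b[155:345,230:430],(600,570),interpolation=cv2.INTER_CUBIC))
E
```

```text
6.9333 [ 0.6279 -0.0252  0.271 ] [-0.2708  0.2168  0.0865]
```

View pics/m7.png

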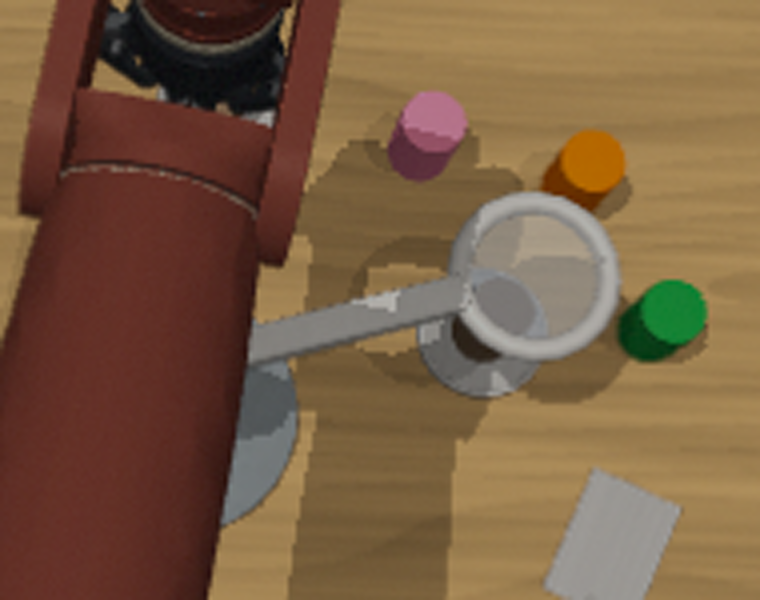

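View pics/m7s.png

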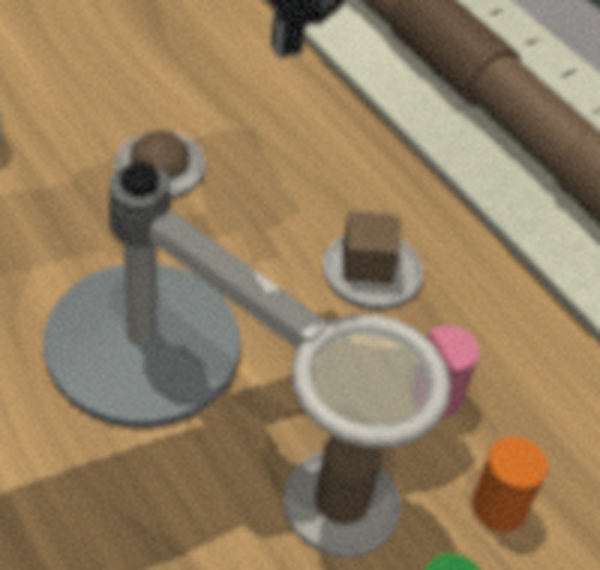

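The top view shows the lens at crop (534,276), i.e. full (383.5,199), against the predicted target (383.9,198.8), so it is centred within a few mm. Specimens and pans are undisturbed. Next I move above the button.

{"name": "drive_tool", "arguments": {"series": [{"x":0,"y":0,"z":0,"ax":0,"ay":0,"az":0},{"x":0,"y":0,"z":0,"ax":0,"ay":0,"az":0}]}}

```text
time: 7.2
tool_pos: [0.6264, -0.0267, 0.2684]
tool_rot: [0.703, 0.079, 0.703, -0.079]
contact_force: [0.1, 0.3, -0.1]
gripper_width: -0.001
```

```bash
python3 - <<'E'
from h import *
s=sensors.state();print(s['tool_pos'],s['time'])
print(units([AX[0],AX[1],.23]))
E
```

```text
[ 0.6264 -0.0267  0.2684] 7.2
[ 1.541  -1.2749 -4.8337]
```

{"name": "drive_tool", "arguments": {"series": [{"x":0,"y":-0.3,"z":-1.1,"ax":0,"ay":0,"az":0},{"x":0,"y":-0.6,"z":-2.2,"ax":0,"ay":0,"az":0},{"x":0,"y":-0.9,"z":-3.3,"ax":0,"ay":0,"az":0},{"x":0.5,"y":-1.27,"z":-4.3,"ax":0,"ay":0,"az":0},{"x":1.0,"y":-1.27,"z":-4.83,"ax":0,"ay":0,"az":0}]}}

```text
time: 7.62
tool_pos: [0.4999, -0.0322, 0.2444]
tool_rot: [0.703, 0.079, 0.702, -0.08]
contact_force: [-0.0, -0.2, 0.8]
gripper_width: 0.001
```

{"name": "drive_tool", "arguments": {"series": [{"x":0.3,"y":0,"z":0,"ax":0,"ay":0,"az":0},{"x":0.3,"y":0,"z":0,"ax":0,"ay":0,"az":0},{"x":0.3,"y":0,"z":0,"ax":0,"ay":0,"az":0}]}}

```text
time: 7.87
tool_pos: [0.5018, -0.0312, 0.2361]
tool_rot: [0.703, 0.079, 0.703, -0.079]
contact_force: [-0.3, -0.1, 0.5]
gripper_width: 0.0
```

```bash
python3 - <<'E'
from h import *
s=sensors.state();print(s['tool_pos'],s['time'],s['contact_force'])
print(units([AX[0],AX[1],.21]))
b=grab('side')['img'];grab('wrist','w8.png')
cv2.imwrite('pics/m8.png',cv2.resize(b[155:345,230:430],(600,570),interpolation=cv2.INTER_CUBIC))
E
```

```text
[ 0.5018 -0.0312  0.2361] 7.8667 [-0.3492 -0.054   0.549 ]
[ 1.0451  0.0043 -0.0138]
```

View pics/m8.png

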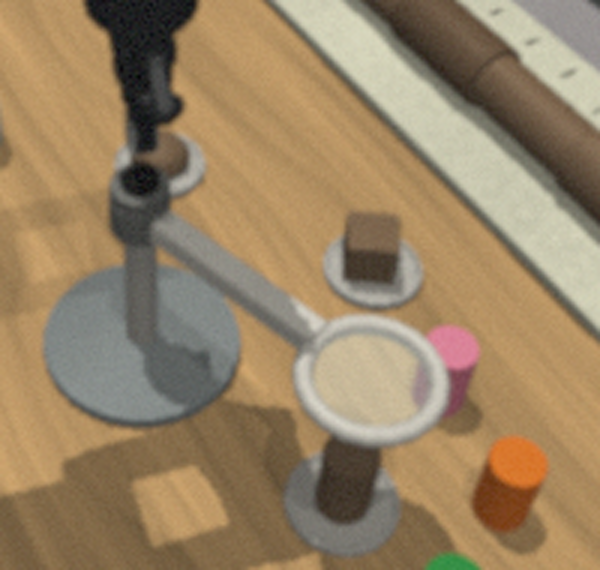

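View pics/w8.png

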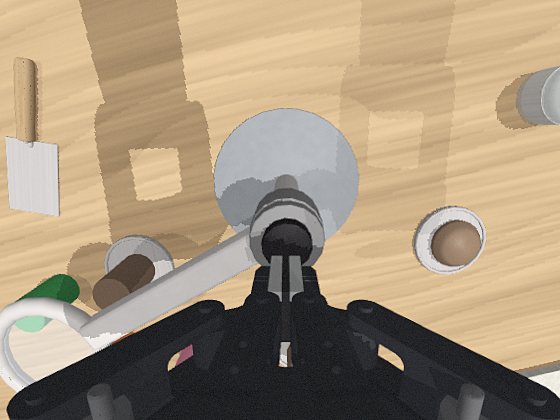

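The wrist view shows the fingertips at (286,265) in line with the button at (287,240), laterally centred. I lower slowly, watching the force.

{"name": "drive_tool", "arguments": {"series": [{"x":0.3,"y":0,"z":0,"ax":0,"ay":0,"az":0},{"x":0.6,"y":0,"z":0,"ax":0,"ay":0,"az":0},{"x":0.9,"y":0,"z":0,"ax":0,"ay":0,"az":0},{"x":1.0,"y":0,"z":0,"ax":0,"ay":0,"az":0},{"x":1.0,"y":0,"z":0,"ax":0,"ay":0,"az":0}]}}

```text
time: 8.38
tool_pos: [0.5009, -0.0304, 0.2099]
tool_rot: [0.702, 0.079, 0.704, -0.079]
contact_force: [-0.6, -0.2, 1.2]
gripper_width: 0.004
```

{"name": "drive_tool", "arguments": {"series": [{"x":0.1,"y":0,"z":0,"ax":0,"ay":0,"az":0},{"x":0.1,"y":0,"z":0,"ax":0,"ay":0,"az":0},{"x":0.1,"y":0,"z":0,"ax":0,"ay":0,"az":0}]}}

```text
time: 8.63
tool_pos: [0.5016, -0.0305, 0.2092]
tool_rot: [0.703, 0.079, 0.703, -0.079]
contact_force: [0.0, 0.8, 1.6]
gripper_width: 0.001
```

{"name": "drive_tool", "arguments": {"series": [{"x":0.1,"y":0,"z":0,"ax":0,"ay":0,"az":0},{"x":0.1,"y":0,"z":0,"ax":0,"ay":0,"az":0},{"x":0.1,"y":0,"z":0,"ax":0,"ay":0,"az":0}]}}

```text
time: 8.88
tool_pos: [0.5018, -0.0306, 0.2067]
tool_rot: [0.703, 0.079, 0.702, -0.079]
contact_force: [0.1, 0.2, 1.8]
gripper_width: -0.001
```

{"name": "drive_tool", "arguments": {"series": [{"x":0.1,"y":0,"z":0,"ax":0,"ay":0,"az":0},{"x":0.1,"y":0,"z":0,"ax":0,"ay":0,"az":0},{"x":0.1,"y":0,"z":0,"ax":0,"ay":0,"az":0}]}}

```text
time: 9.13
tool_pos: [0.5018, -0.0306, 0.2042]
tool_rot: [0.703, 0.079, 0.702, -0.079]
contact_force: [0.7, 1.1, 3.2]
gripper_width: 0.001
```

{"name": "drive_tool", "arguments": {"series": [{"x":0.06,"y":0,"z":0,"ax":0,"ay":0,"az":0},{"x":0.06,"y":0,"z":0,"ax":0,"ay":0,"az":0},{"x":0.06,"y":0,"z":0,"ax":0,"ay":0,"az":0}]}}

```text
time: 9.38
tool_pos: [0.5019, -0.0306, 0.2039]
tool_rot: [0.703, 0.079, 0.702, -0.079]
contact_force: [-1.6, 0.2, 8.5]
gripper_width: 0.001
```

The force jumped to 8.5 N with the tip stalled at z=0.2039, so the button has bottomed. I check it in the picture.

```bash
python3 - <<'E'
from h import *
fs=[]
for i in range(4):
    b=grab('side')['img'];s=sensors.state();fs.append(s['contact_force'][2])
print(fs,s['tool_pos'])
grab('wrist','w9.png')
A=cv2.imread('pics/side0.png')[190:250,250:310]
cv2.imwrite('pics/m9.png',cv2.resize(np.hstack([A,b[190:250,250:310]]),(800,400),interpolation=cv2.INTER_CUBIC))
E
```

```text
[np.float64(9.252540258044617), np.float64(9.085360164206529), np.float64(8.408528312541579), np.float64(9.226699064325143)] [ 0.5019 -0.0306  0.2039]
```

View pics/m9.png

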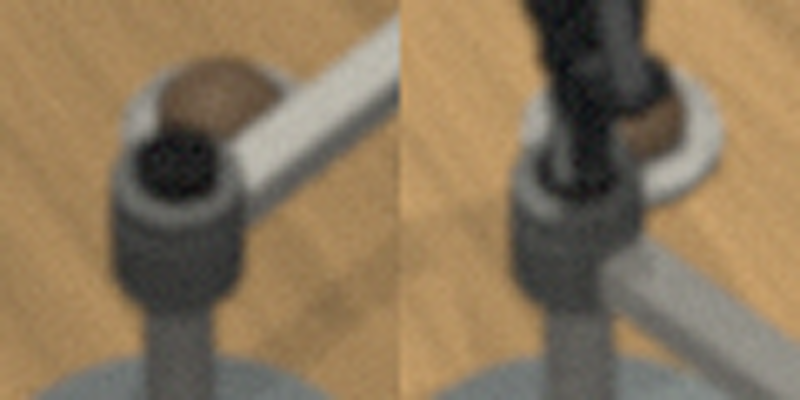

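View pics/w9.png

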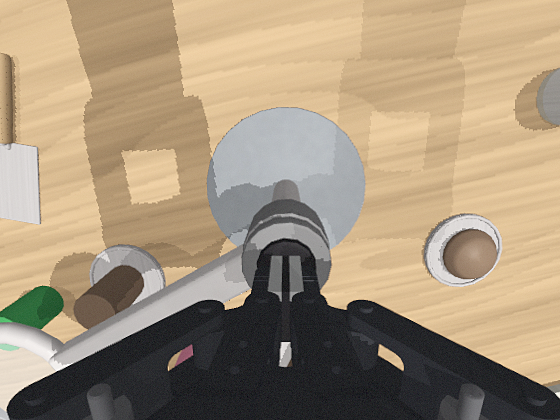

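The tip sits on the black button, inside the housing rim, at a steady 9 N. I release in steps and average the force at each height to confirm the stroke length.

{"name": "drive_tool", "arguments": {"series": [{"x":-0.1,"y":0,"z":0,"ax":0,"ay":0,"az":0},{"x":-0.1,"y":0,"z":0,"ax":0,"ay":0,"az":0},{"x":-0.1,"y":0,"z":0,"ax":0,"ay":0,"az":0}]}}

```text
time: 9.88
tool_pos: [0.5018, -0.0306, 0.205]
tool_rot: [0.703, 0.079, 0.702, -0.079]
contact_force: [1.1, 0.9, 2.7]
gripper_width: -0.002
```

```bash
cat > ff.py <<'E'
from h import *
v=[]
for i in range(8): grab('side');s=sensors.state();v.append(s['contact_force'][2])
print(s['time'],s['tool_pos'],np.mean(v),np.std(v))
E
python3 ff.py
```

```text
10.2833 [ 0.5018 -0.0306  0.2049] 3.634213949213849 0.4033823658782858
```

{"name": "drive_tool", "arguments": {"series": [{"x":-0.1,"y":0,"z":0,"ax":0,"ay":0,"az":0},{"x":-0.1,"y":0,"z":0,"ax":0,"ay":0,"az":0},{"x":-0.1,"y":0,"z":0,"ax":0,"ay":0,"az":0}]}}

```text
time: 10.53
tool_pos: [0.5012, -0.0306, 0.2071]
tool_rot: [0.702, 0.079, 0.703, -0.079]
contact_force: [1.3, -1.1, 2.5]
gripper_width: -0.001
```

```bash
python3 ff.py
```

```text
10.9333 [ 0.5012 -0.0306  0.2071] 2.6718427555982283 0.30780860066741156
```

{"name": "drive_tool", "arguments": {"series": [{"x":-0.1,"y":0,"z":0,"ax":0,"ay":0,"az":0},{"x":-0.1,"y":0,"z":0,"ax":0,"ay":0,"az":0},{"x":-0.1,"y":0,"z":0,"ax":0,"ay":0,"az":0}]}}

```text
time: 11.18
tool_pos: [0.5012, -0.0306, 0.2096]
tool_rot: [0.702, 0.079, 0.703, -0.079]
contact_force: [0.6, -0.4, 1.2]
gripper_width: 0.001
```

```bash
python3 ff.py
```

```text
11.5833 [ 0.5012 -0.0305  0.2096] 1.40084923621454 0.6512910455058021
```

The spring force extrapolates to about 4.1 N at z=0.2039, as described for fully down. Now I rise well clear and check.

{"name": "drive_tool", "arguments": {"series": [{"x":-0.5,"y":0,"z":0,"ax":0,"ay":0,"az":0},{"x":-1.3,"y":0,"z":0,"ax":0,"ay":0,"az":0},{"x":-2.3,"y":0,"z":0,"ax":0,"ay":0,"az":0},{"x":-3.0,"y":1,"z":0,"ax":0,"ay":0,"az":0},{"x":-3.0,"y":2.0,"z":0,"ax":0,"ay":0,"az":0}]}}

```text
time: 12.0
tool_pos: [0.5148, 0.0179, 0.2911]
tool_rot: [0.706, 0.08, 0.699, -0.08]
contact_force: [1.0, 0.4, 0.8]
gripper_width: 0.005
```

{"name": "drive_tool", "arguments": {"series": [{"x":0,"y":1.3,"z":0,"ax":0,"ay":0,"az":0},{"x":0,"y":2.6,"z":0,"ax":0,"ay":0,"az":0},{"x":0,"y":3.9,"z":0,"ax":0,"ay":0,"az":0},{"x":0,"y":5.0,"z":0,"ax":0,"ay":0,"az":0},{"x":0,"y":5.0,"z":0,"ax":0,"ay":0,"az":0}]}}

```text
time: 12.42
tool_pos: [0.5406, 0.1441, 0.2854]
tool_rot: [0.703, 0.078, 0.703, -0.077]
contact_force: [0.2, -1.0, 0.0]
gripper_width: -0.003
```

{"name": "drive_tool", "arguments": {"series": [{"x":0,"y":0,"z":0,"ax":0,"ay":0,"az":0},{"x":0,"y":0,"z":0,"ax":0,"ay":0,"az":0},{"x":0,"y":0,"z":0,"ax":0,"ay":0,"az":0}]}}

```text
time: 12.67
tool_pos: [0.5403, 0.1392, 0.2851]
tool_rot: [0.703, 0.079, 0.703, -0.079]
contact_force: [0.1, 0.7, -0.3]
gripper_width: 0.003
```

```bash
python3 - <<'E'
from h import *
s=sensors.state();print(s['time'],s['tool_pos'],s['contact_force'],abs(s['joint_vel']).max())
a=grab('top')['img'];b=grab('side')['img']
cv2.imwrite('pics/m10.png',np.hstack([cv2.resize(a[110:280,200:440],(480,340),interpolation=cv2.INTER_CUBIC),cv2.resize(b[155:345,230:410],(320,340),interpolation=cv2.INTER_CUBIC)]))
E
```

```text
12.6667 [0.5403 0.1392 0.2851] [ 0.0803  0.6708 -0.3441] 0.008414075869477986
```

View pics/m10.png

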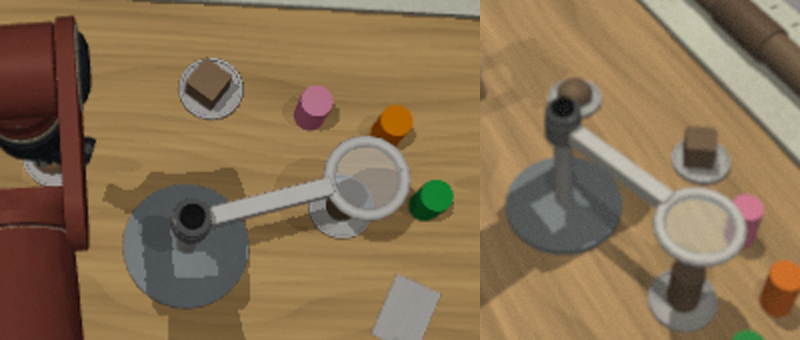

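The lens is at top-view full (383.5,198.5), on target. The core stands upright, the button is up, nothing else has moved and the gripper is clear.

```bash
python3 - <<'E'
from h import *
print(workorder.job_done())
E
```

```text
the job is handed in; nothing more can be done
None
```

I pushed the magnifier's arm round about 1.6 rad with the shut fingertips, until the lens stood over the brown core piece. I then pressed the lamp button right down, let it come back up, moved the gripper clear and handed the job in at about 12.8 s. The hand-in gave no verdict.

- **Lens:** the last top view had it at pixel (383.5, 198.5), against a predicted target of (383.9, 198.8). That puts it within a few mm of the core's axis.
- **Pushing:** the readings taken along the way were about 2 N.
- **Button:** it bottomed out at z = 0.204, about 6 mm below first contact, with 9 N pressing. On release the spring force extrapolated to about 4.1 N at that height, matching full travel.
- **Surroundings:** in the last pictures the core stood upright, the button looked up, and the core, block and their pans stood as before. In those pictures the lump was partly hidden, the jar was out of the crop and the spatula partly so; nothing I saw had shifted.
- **Disagreement:** the side camera gave positions 2–4 mm off the top camera for the lens and core, and up to about 12 mm for the foot. I used the top camera's values, since they matched the known arm and core distances.

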